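# Put the potter's tools back in their nests

### The arm

A 7-joint arm with a two-finger parallel gripper is mounted at the origin on a cart in front of the work surface, level with it; the furniture and walls round the work are solid. World frame = base frame: x ahead of the robot, y to its left, z up, the work surface at z = 0. Lengths are in mm, angles in rad, forces in N, time in s.
With the tool pointing down it reaches from about 425 to 875 mm from the base axis. Payload 4.7 kg.
Tool frame: the origin (TCP) lies where the fingers leave the gripper's body, on its centre line; the fingertips stand 73 mm ahead of it and the grasp point (between the pads) lies 54 mm ahead of it (arm.finger_overhang is the distance from the TCP to the fingertips, in mm); z points along the fingers, y is the line along which they close (so a half turn about z gives the same grasp; the last joint's range is limited). The gripper opens to 85 mm and grips with 20 to 120 N. Pads are 22 mm wide; open, the fingers measure 114 mm over their backs; the gripper's body (76 mm by 85 mm) begins 54 mm behind the grasp point. The pads swing forward as they close: fully open they stand 13 mm farther back than shut.
Start: joints at [-1.134, 0.321, -0.07, 1.45, 0.023, 1.371, -0.057], TCP at [266.728, 592.768, 303.949] pointing down, gripper open.
Joint ranges: [-2.86, 2.86], [-0.3, 2.09], [-1.38, 1.24], [0.06, 2.45], [-1.56, 4.7], [0.09, 2.05], [-2.69, 2.69]. Speed limits (rad/s): [2.57, 2.57, 3.14, 3.14, 3.14, 3.14, 3.14].

### API

Orientations are given as a 3x3 rotation matrix whose columns are the frame's x, y, z axes.
In Python, from plant import read_state, eyes, hand_in, arm gives the robot as it stands.
- The arm moves only by the tool move_arm, never from a script. Its argument "increments" is a list that holds one entry, the list of rows, each a list of 7 numbers: the shift along the tool's x, y, z in m, then the turn, a rotation vector about the tool's x, y, z in units of 8 degrees (1.0 is 8 degrees), then the finger opening in m, from 0 to 0.0854. In form: [[[dx, dy, dz, wx, wy, wz, claw], ...]]. A call has 1 to 20 rows; each row shifts and turns the commanded pose from where the row before left it, along the tool's axes as they then stand; what a row does not reach is not made up. A row lasts 1/10 s, in which the tool goes at most 50 mm and 8.59 degrees, less where a joint would pass 70% of its speed; a pose out of reach is approached as far as the arm can. A call with a gripper value outside its range is refused whole. The fingers move at their own pace and stop on an object; "newtons" is the grip in N (left out, the last holds). Time passes only in rows, so rows that do not move let the fingers close. It gives the time, the measured TCP pose, the force, the opening and the grip force at its end, in the units of the state.
- read_state(): the state, without advancing time (a new reading comes with each control period).
- eyes.get_image(name): name is "scene" or "top" or "wrist"; returns a dict with "frame" (384x512x3 uint8, red, green, blue), "z_map" (384x512 float32, mm along the optical axis (not along the pixel's ray), 0 where there is no reading), "fx", "fy", "cx", "cy" (pixels), "rvec" (rotation vector, rad) and "tvec" (3), from world to camera coordinates, as OpenCV has them. Camera axes: x right, y down, z forward; pixel columns grow to the right and rows downward; lengths in mm; the calibration is good to about 2 mm. A picture is of the moment at which its call begins.
- hand_in(): hands the job in; it is judged then, once.
The state is a dict: "t": time; "q": joint angles; "qd": joint speeds; "joint_torque": joint torques, N m; "tcp_pos": TCP position; "orientation": TCP orientation; "contact_force": force on the tool from outside, world axes, zero at the start; "moment": the same for the moment, N m; "gripper_width": finger opening in mm; "grasp_force": force on a finger pad.
Only numpy, scipy, OpenCV 4.12 (cv2) and the standard library are available. Lean on these libraries where they do the work, as an engineer would, in place of code of your own. Each camera call takes 0.05 s, during which the arm holds its last target. There are 200 camera calls.

### The job

Four loose pieces on the pale front slab of the table each have a wooden nest cut to their shape: the oval wooden rib, the rectangular test tile, the round knobbed pot lid and the small upright stamp. Put each piece into the nest that matches its outline, lying flat on the nest's floor inside the rim (the stamp standing upright in its hole, the same end down as now), and leave all four there, released and at rest.

Things in the scene. Friction and masses are not known exactly. Their poses are not given: they have to be found in the camera images.
- rib: Loose wooden throwing rib, a flat oval of plain wood, 55 mm (its x) by 104 mm (its y), 8 mm thick, about 0.03 kg, lying flat. Origin: centre of its underside, z up. Take it from above across the 55 mm at its middle.
- pot_lid: Loose off-white clay pot lid, round, 68 mm across, lying rim down, 0.06 kg; its dome rises to 21 mm in the middle and carries a round knob 16 mm across from 21 to 41 mm height. Origin: centre of its underside, z up. Take it from above by the knob, with the fingertips kept at least 22 mm above the underside.
- tile: Loose rectangular clay test tile, 62 mm (its x) by 32 mm (its y), 6.5 mm thick, one half glazed brown, about 0.03 kg, lying flat. Origin: centre of its underside, z up. Take it from above across the 32 mm at its middle.
- stamp: Loose wooden maker's stamp, a round waisted peg 21 mm across and 56 mm tall, about 0.03 kg, standing upright. Origin: centre of its underside, z up along its axis. Take it from above by its upper half.
- rib_nest: Fixed nest of the rib: plywood board 80 mm (its x) by 128 mm (its y), 6 mm thick (its top is the floor), with a dark oval rim, top 12 mm above the slab, enclosing 65 mm (x) by 114 mm (y). The rim has 46 mm finger gaps at the middle of both long sides (+x, -x). Origin: centre of underside, z up; the rib goes centred on it, underside at 6 mm, its y along the nest's y, either way round.
- lid_nest: Fixed nest of the pot lid: square plywood board 96 mm, 6 mm thick, whose top is the nest's floor, with a closed round dark rim, 78 mm inside and 90 mm outside diameter, top 12 mm above the slab. Origin: centre of its underside, z up; the lid's place is centred on it at height 6 mm.
- tile_nest: Fixed nest of the tile: plywood board 90 mm (its x) by 60 mm (its y), 6 mm thick (its top is the floor), with a dark rectangular rim, top 12 mm above the slab, enclosing 72 mm (x) by 42 mm (y). The rim has 46 mm finger gaps at the middle of both long sides (+y, -y). Origin: centre of underside, z up; the tile goes centred on it, underside at 6 mm, its x along the nest's x, either way round.
- stamp_nest: Fixed nest of the stamp: square plywood block 56 mm, 22 mm tall, with one round upright hole in its middle, 31 mm in diameter and 16 mm deep (hole floor 6 mm above the slab). Origin: centre of its underside, z up.

How it is judged (in metres and radians):
At the end, for the whole second after the job is handed in: Each piece is at rest on the floor of its own nest (origin 3 to 9 mm above the nest's underside, tilt under 0.12 rad, same side up): rib centred within 12 mm, tile and lid 10 mm, stamp 8 mm; long axes of rib and tile within 0.3 rad of their nests' (horizontal distance between rib and rib_nest below 0.012 m and z of rib in the frame of rib_nest between 0.003 and 0.009 m and angle between each of rib, tile, pot_lid, stamp's own z axis and vertical below 0.12 rad and linear speed of each of rib, tile, pot_lid, stamp below 0.02 m/s and angular speed of each of rib, tile, pot_lid, stamp below 0.2 rad/s and angle between the y axis of rib and the y axis of rib_nest, either way round below 0.3 rad and horizontal distance between tile and tile_nest below 0.01 m and z of tile in the frame of tile_nest between 0.003 and 0.009 m and angle between the x axis of tile and the x axis of tile_nest, either way round below 0.3 rad and horizontal distance between pot_lid and lid_nest below 0.01 m and z of pot_lid in the frame of lid_nest between 0.003 and 0.009 m and horizontal distance between stamp and stamp_nest below 0.008 m and z of stamp in the frame of stamp_nest between 0.003 and 0.009 m); the robot touches nothing.
It also fails if it takes over 83 s, if anything falls off the work surface, if the arm or the gripper's body presses on something with over 40 N, if the wrist force passes 120 N, or if a joint passes its speed limit or range.

## Working session

There is one attempt and no reset: what is moved stays moved. The work goes in short steps, Python scripts to look and compute and a tool call to move; the robot and the scene stay as the last step left them, time stands still between calls to the robot, and variables do not carry over. Pictures are saved under pics/ and viewed, at most 16 in all, crops included, and the job is handed in when it is done.

Besides the shell and the picture viewer there is one more tool, called after "Request:" as a command line: name --argument value ..., lists and objects as JSON in quotes. move_arm: Moves the arm, as the interface text tells. Its arguments: {"type":"object","properties":{"increments":{"type":"array"},"newtons":{"type":"number"}},"required":["increments"]}

```bash
ls; mkdir -p pics; python3 - <<'E'
from plant import read_state, eyes
import cv2,numpy as np
s=read_state()
for k,v in s.items(): print(k,np.round(v,3).tolist())
for n in("scene","top"):
    d=eyes.get_image(n); cv2.imwrite(f"pics/{n}0.png",cv2.cvtColor(d["frame"],cv2.COLOR_RGB2BGR)); np.savez(f"{n}0.npz",**d)
    print(n,{k:np.round(d[k],3).tolist() for k in("fx","cx","cy","rvec","tvec")})
E
```

```text
pics
t 0.0
q [-1.134, 0.322, -0.07, 1.452, 0.023, 1.371, -0.057]
qd [0.0, -0.001, 0.0, -0.0, 0.001, 0.001, 0.0]
joint_torque [0.002, -49.36, -0.381, -31.433, 0.013, 0.012, -0.0]
tcp_pos [266.569, 592.403, 302.831]
orientation [[-0.912, 0.41, -0.001], [0.41, 0.912, -0.002], [-0.0, -0.002, -1.0]]
contact_force [-0.557, -0.42, 0.887]
moment [-0.005, -0.039, 0.027]
grasp_force 0.0
gripper_width 85.299
scene {'fx': 483.963, 'cx': 252.548, 'cy': 191.023, 'rvec': [2.205, -0.814, 0.361], 'tvec': [-320.369, 312.358, 601.465]}
top {'fx': 408.994, 'cx': 258.16, 'cy': 190.522, 'rvec': [2.145, -2.17, 0.095], 'tvec': [127.34, 507.944, 826.589]}
```

View pics/top0.png

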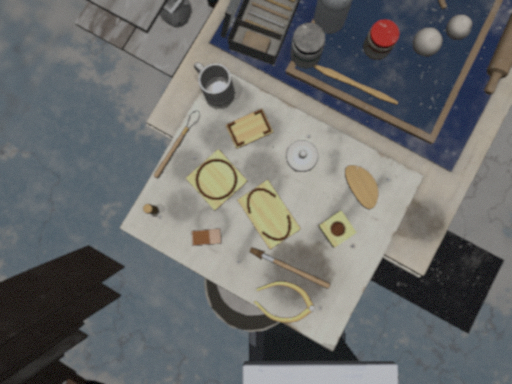

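View pics/scene0.png

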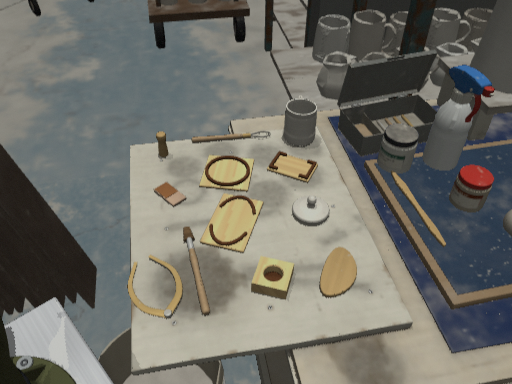

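Top view: the tile is at (207,237), stamp (150,210), lid (302,155) and rib (361,187). The nests are at tile (249,128), lid (216,179), rib (268,212) and stamp (338,229). The scene view shows the same layout, with a mug next to the tile nest.

```bash
cat > h.py <<'E'
import cv2,numpy as np
from plant import read_state, eyes
def cam(d):
    R=cv2.Rodrigues(np.array(d["rvec"],float).ravel())[0]; t=np.array(d["tvec"],float).ravel(); return R,t
def ray(d,uv):
    R,t=cam(d); uv=np.atleast_2d(uv)
    v=np.c_[(uv[:,0]-d["cx"])/d["fx"],(uv[:,1]-d["cy"])/d["fy"],np.ones(len(uv))]@R
    return -R.T@t,v
def plane(d,uv,z):
    c,v=ray(d,uv); return c+v*((z-c[2])/v[:,2])[:,None]
def cross(d1,p1,d2,p2):
    c1,v1=ray(d1,p1);c2,v2=ray(d2,p2);v1=v1[0]/np.linalg.norm(v1[0]);v2=v2[0]/np.linalg.norm(v2[0])
    k=np.linalg.lstsq(np.c_[v1,-v2],c2-c1,rcond=None)[0]
    a=c1+k[0]*v1;b=c2+k[1]*v2
    return (a+b)/2,np.linalg.norm(a-b)
def proj(d,P):
    R,t=cam(d);p=R@np.asarray(P,float)+t;return [d["fx"]*p[0]/p[2]+d["cx"],d["fy"]*p[1]/p[2]+d["cy"]]
def cloud(d):
    R,t=cam(d);z=d["z_map"].astype(float);h,w=z.shape;u,v=np.meshgrid(np.arange(w),np.arange(h))
    P=np.stack([(u-d["cx"])/d["fx"]*z,(v-d["cy"])/d["fy"]*z,z],-1);return (P-t)@R
def load(n):
    f=np.load(n);return {k:f[k] for k in f}
def blob(d,seed,r,smin=70,vr=(0,256),hull=True):
    """centre & min-area rect (px) of saturated blob nearest seed"""
    hsv=cv2.cvtColor(d["frame"],cv2.COLOR_RGB2HSV)
    m=((hsv[...,1]>smin)&(hsv[...,2]>=vr[0])&(hsv[...,2]<vr[1])).astype(np.uint8)
    k=np.zeros_like(m);cv2.circle(k,tuple(map(int,seed)),r,1,-1);m&=k
    m=cv2.morphologyEx(m,cv2.MORPH_CLOSE,np.ones((3,3)))
    cs,_=cv2.findContours(m,cv2.RETR_EXTERNAL,cv2.CHAIN_APPROX_NONE)
    c=max(cs,key=cv2.contourArea);return (cv2.convexHull(c) if hull else c)[:,0,:].astype(float)
def rect(P):
    (c,s,a)=cv2.minAreaRect(P[:,:2].astype(np.float32));
    if s[0]<s[1]: s=s[::-1];a+=90
    return np.round(c,1),np.round(s,1),round((a+90)%180-90,1)  # long-axis angle deg
E
python3 - <<'E'
from h import *
T,S=load("top0.npz"),load("scene0.npz")
print(np.round(plane(T,[[210,320],[130,225],[330,340],[415,180]],0),0).tolist())
seeds=dict(rib=((361,187),(339,272),28,8),tile=((207,237),(170,194),22,6.5),rib_nest=((268,212),(233,221),42,6),lid_nest=((216,179),(227,173),34,6),tile_nest=((249,128),(292,166),29,6),stamp_nest=((338,229),(273,277),24,22),stamp=((150,210),(162,145),14,56))
for n,(a,b,r,z) in seeds.items():
    A=blob(T,a,r);B=blob(S,b,r+4)
    W=plane(T,A,z);c,s,ang=rect(W)
    W2=plane(S,B,z);c2,s2,a2=rect(W2)
    m=lambda P:cv2.minAreaRect(P.astype(np.float32))[0]
    X,e=cross(T,m(A),S,m(B))
    print(n,c,s,ang,'| scene',c2,s2,a2,'| tri',np.round(X,1),round(e,1))
Pt=cloud(T)
for n,(a,b,r,z) in seeds.items(): print(n,np.round(Pt[a[1]-1:a[1]+2,a[0]-1:a[0]+2].reshape(-1,3).mean(0),1))
u,v=302,155
R=Pt[v-22:v+23,u-22:u+23].reshape(-1,3);print('lid',R[R[:,2]>10].mean(0),R[:,2].max(), R[R[:,2]>30].mean(0),np.median(R[:,2]))
E
```

```text
[[241.0, 226.0, 0.0], [441.0, 399.0, 0.0], [199.0, -24.0, 0.0], [531.0, -215.0, 0.0]]
rib [ 521. -101.] [100.6  52.7] 30.1 | scene [ 518.3 -104.2] [106.7  53.7] 28.9 | tri [ 5.215e+02 -1.026e+02  2.000e-01] 0.8
tile [413.9 243.7] [38. 29.] -84.9 | scene [413.1 232.1] [63.5 32. ] -85.9 | tri [416.2 243.7  -4.2] 5.7
rib_nest [461.2 101.8] [124.4  76.3] 34.3 | scene [460.8  98.8] [133.4  79.7] 32.7 | tri [460.6 101.9   0.6] 1.2
lid_nest [537.8 211.5] [92.2 90.4] 41.4 | scene [536.8 210.9] [101.5  95.6] 41.6 | tri [536.9 212.5   3.7] 2.3
tile_nest [649.2 140.6] [87.  57.9] -66.0 | scene [649.  139.2] [89.9 66.9] -66.3 | tri [649.5 140.6   4.6] 0.2
stamp_nest [428.  -38.3] [51.6 50.5] 35.7 | scene [422.2 -47.8] [69.9 57.8] 33.5 | tri [428.3 -40.8   8.3] 0.6
stamp [472.8 340. ] [26.1 16.5] 82.3 | scene [455.5 314.6] [80.6 18.4] 61.0 | tri [474.3 348.9  25.7] 1.2
rib [516.3 -97.3   8.6]
tile [413.9 231.4   7.4]
rib_nest [465.5 101.4   5.9]
lid_nest [537.8 212.4   6.3]
tile_nest [649.3 140.4   5.4]
stamp_nest [427.8 -46.1   6.4]
stamp [469.7 340.8  53.6]
lid [583.06446612  28.26166466  27.14083984] 878.1068067490194 [560.18302956  39.28048034 163.51950489] 1.2671497427561493
```

Request:
move_arm --increments '[[[-0.031, -0.026, 0, 0, 0, 0, 0.085], [-0.031, -0.026, 0, 0, 0, 0, 0.085], [-0.031, -0.026, 0, 0, 0, 0, 0.085], [-0.031, -0.026, 0, 0, 0, 0, 0.085], [-0.031, -0.026, 0, 0, 0, 0, 0.085], [-0.031, -0.026, 0, 0, 0, 0, 0.085], [-0.031, -0.026, 0, 0, 0, 0, 0.085], [-0.031, -0.026, 0, 0, 0, 0, 0.085], [-0.031, -0.026, 0, 0, 0, 0, 0.085], [-0.031, -0.026, 0, 0, 0, 0, 0.085], [-0.031, -0.026, 0, 0, 0, 0, 0.085], [-0.031, -0.026, 0, 0, 0, 0, 0.085], [-0.031, -0.026, 0, 0, 0, 0, 0.085], [0, 0, 0, 0, 0, 0, 0.085], [0, 0, 0, 0, 0, 0, 0.085]]]'

```text
t: 1.6
tcp_pos: [495.6, 118.4, 303.6]
orientation: [[-0.911, 0.413, -0.001], [0.413, 0.911, 0.0], [0.001, -0.0, -1.0]]
contact_force: [-1.0, 1.1, 0.8]
gripper_width: 84.8
grasp_force: 0.0
```

```bash
python3 - <<'E'
from h import *
d=eyes.get_image("wrist");np.savez("w1.npz",**d);cv2.imwrite("pics/w1.png",cv2.cvtColor(d["frame"],cv2.COLOR_RGB2BGR))
R,t=cam(d);print(np.round(-R.T@t),np.round(R,2).tolist(),d["fx"])
s=read_state();print(s["tcp_pos"],s["orientation"])
for uv in([0,0],[511,0],[0,383],[511,383]):print(np.round(plane(d,uv,0)))
E
```

```text
[429. 148. 373.] [[0.41, 0.91, -0.0], [0.87, -0.4, 0.28], [0.26, -0.12, -0.96]] 302.7044610704918
[495.16108231 119.76711729 303.57696861] [[-9.12019839e-01  4.10145120e-01 -8.90529148e-04]
 [ 4.10144822e-01  9.12020269e-01  5.02629407e-04]
 [ 1.01833163e-03  9.31620723e-05 -9.99999477e-01]]
[[218. -62.   0.]]
[[446. 441.   0.]]
[[ 649. -399.    0.]]
[[982. 338.   0.]]
```

View pics/w1.png

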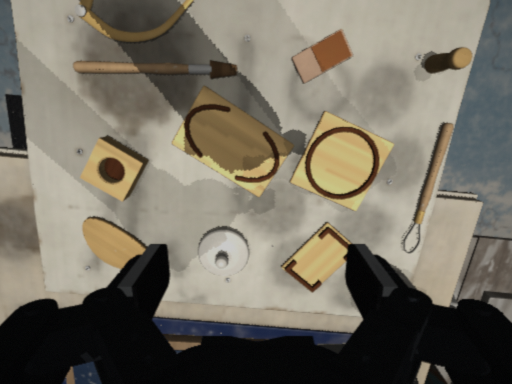

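The wrist view shows the stamp top at (460,57), tile (323,57), lid (222,252) with its knob near (222,262), lid nest (343,160), rib nest (232,140), stamp-nest hole (112,168) and tile nest (318,257).

```bash
python3 - <<'E'
from h import *
T,W=load("top0.npz"),load("w1.npz")
m=lambda P:cv2.minAreaRect(P.astype(np.float32))[0]
seeds=dict(rib_nest=((268,212),(234,140),42,68,6),lid_nest=((216,179),(343,160),34,58,6),stamp_nest=((338,229),(115,167),24,38,22))
for n,(a,b,r,r2,z) in seeds.items():
    A=blob(T,a,r);B=blob(W,b,r2,60);X,e=cross(T,m(A),W,m(B))
    print(n,rect(plane(W,B,z)),'tri',np.round(X,1),round(e,1))
# dark rims / hole in wrist and top
def dark(d,seed,r,vmax):
    g=cv2.cvtColor(d["frame"],cv2.COLOR_RGB2HSV);k=np.zeros(g.shape[:2],np.uint8);cv2.circle(k,seed,r,1,-1)
    M=((g[...,2]<vmax)&(g[...,1]>60)&(k>0)).astype(np.uint8)
    n,l,st,_=cv2.connectedComponentsWithStats(M)
    ys,xs=np.nonzero(np.isin(l,[i for i in range(1,n) if st[i,4]>8]));return np.c_[xs,ys].astype(float)
for n,a,b,ra,rb,z in(("lid rim",(216,179),(343,160),24,42,12),("rib rim",(268,212),(232,140),36,58,12),("tile rim",(249,128),(318,257),22,36,12),("hole",(338,229),(112,168),10,16,22)):
    for d,p,r in((T,a,ra),(W,b,rb)):
        D=dark(d,p,r,110); print(n,len(D),rect(plane(d,cv2.convexHull(D.astype(np.float32))[:,0],z)))
# tile: saturation low for glazed/unglazed
for d,p,r in((T,(207,237),22),(W,(323,57),38)):
    for s in(35,45,60):
        B=blob(d,p,r,s);print('tile',s,rect(plane(d,B,6.5)))
# stamp top
for d,p,r in((T,(150,209),10),(W,(460,58),16)):
    hsv=cv2.cvtColor(d["frame"],cv2.COLOR_RGB2HSV);print('stamp px',hsv[p[1],p[0]])
    B=blob(d,p,r,60,(100,256));print('stamp',rect(plane(d,B,56)),m(B))
# lid
for d,p,r in((T,(302,155),(12,22)),(W,(222,250),(20,32))):
    g=cv2.cvtColor(d["frame"],cv2.COLOR_RGB2GRAY);c=cv2.resize(g[p[1]-40:p[1]+40,p[0]-40:p[0]+40],None,fx=4,fy=4,interpolation=cv2.INTER_CUBIC)
    H=cv2.HoughCircles(c,cv2.HOUGH_GRADIENT,2,200,param1=80,param2=20,minRadius=r[0]*4,maxRadius=r[1]*4)
    if H is not None:
        x,y,q=H[0][0]/4;print('lid',x+p[0]-40,y+p[1]-40,q,plane(d,[x+p[0]-40,y+p[1]-40],5))
P=cloud(W);q=P[205:290,190:255].reshape(-1,3);q=q[(abs(q[:,0]-575)<60)&(abs(q[:,1]-35)<60)]
k=q[(q[:,2]>28)&(q[:,2]<60)];print('knob wrist depth',len(k),k.mean(0),k.max(0),k.min(0))
P=cloud(T);q=P[125:185,272:332].reshape(-1,3);k=q[(q[:,2]>28)&(q[:,2]<60)];print('knob top depth',len(k),k.mean(0),k.max(0),k.min(0))
k=q[(q[:,2]>5)&(q[:,2]<60)];print('lid top depth',cv2.minEnclosingCircle(k[:,:2].astype(np.float32)))
a=W["frame"][127:307,60:360];cv2.imwrite("pics/w1c.png",cv2.cvtColor(cv2.resize(W["frame"][200:300,170:370],(800,400),interpolation=cv2.INTER_CUBIC),cv2.COLOR_RGB2BGR))
E
```

```text
rib_nest (array([460.5, 100.4]), array([128.3,  80.3]), 32.9) tri [458.9 101.3  16.5] 3.0
lid_nest (array([536.8, 211.6]), array([96.6, 95.9]), 41.3) tri [537.8 212.5   2.5] 1.1
stamp_nest (array([427.6, -38.3]), array([64.3, 60.9]), -56.7) tri [427.2 -38.3  21.6] 1.5
lid rim 208 (array([537.1, 212.2]), array([85.4, 85. ]), 26.0)
lid rim 1088 (array([535.9, 211.3]), array([88.3, 88. ]), 4.4)
rib rim 147 (array([461.1, 100.3]), array([122.5,  64.2]), 33.2)
rib rim 1464 (array([458.4, 103.2]), array([125.8,  73.9]), 32.9)
tile rim 145 (array([648.4, 140.1]), array([81.9, 53.7]), -66.3)
tile rim 564 (array([652.1, 144.1]), array([86.7, 77.7]), -65.3)
hole 151 (array([428.7, -42.4]), array([27. , 26.9]), 89.4)
hole 505 (array([428. , -41.9]), array([29.7, 29. ]), 65.6)
tile 35 (array([414.5, 234.2]), array([62.6, 32.8]), -85.9)
tile 45 (array([414.2, 233.8]), array([60.6, 31.5]), -87.1)
tile 60 (array([414. , 234.8]), array([57.6, 29.6]), 90.0)
tile 35 (array([414.1, 233.3]), array([63.7, 33.5]), -85.8)
tile 45 (array([414.1, 233.4]), array([62.9, 32.4]), -86.2)
tile 60 (array([414.1, 233.3]), array([61.8, 31.4]), -85.9)
stamp px [ 19 106 156]
stamp (array([473.7, 346.2]), array([16.5, 16.2]), 89.3) (147.0, 208.0)
stamp px [ 19 122 171]
stamp (array([472.8, 344.9]), array([18.8, 17.1]), -13.0) (462.2500305175781, 57.250003814697266)
lid 302.25 154.25 17.95 [[589.57485206  25.65218018   5.        ]]
lid 223.25 253.75 24.2 [[588.97597065  24.99322212   5.        ]]
knob wrist depth 148 [584.02044803  29.11013794  36.42227802] [593.03134919  35.94608944  40.76916792] [577.854976    19.99893282  28.73220567]
knob top depth 51 [585.18626668  27.48749226  37.41586339] [593.17550868  35.02773236  41.51794699] [578.16830993  20.41980681  30.50975147]
lid top depth ((605.509033203125, 45.544044494628906), 60.19286346435547)
```

Request:
move_arm --increments '[[[0.0188, 0.0328, 0.02, 0, 0, 0, 0.05], [0.0188, 0.0328, 0.02, 0, 0, 0, 0.05], [0.0188, 0.0328, 0.02, 0, 0, 0, 0.05], [0.0188, 0.0328, 0.02, 0, 0, 0, 0.05], [0.0188, 0.0328, 0.02, 0, 0, 0, 0.05], [0.0188, 0.0328, 0.02, 0, 0, 0, 0.05], [0, 0, 0, 0, 0, 0, 0.05], [0, 0, 0, 0, 0, 0, 0.05], [0, 0, 0, 0, 0, 0, 0.05]]]'

```text
t: 2.55
tcp_pos: [473.4, 344.8, 184.3]
orientation: [[-0.912, 0.41, 0.0], [0.41, 0.912, -0.0], [-0.0, 0.0, -1.0]]
contact_force: [-0.1, -0.0, 0.5]
gripper_width: 49.9
grasp_force: 0.0
```

```bash
cat >> h.py <<'E'
def plan(x,y,z,yaw=None):
    P=[read_state() for _ in range(1)];s=P[0];R=np.array(s["orientation"]);p=np.array(s["tcp_pos"])
    d=R.T@(np.array([x,y,z])-p);Y=np.degrees(np.arctan2(R[1,1],R[0,1]))
    print('t',round(s["t"],2),'tcp',np.round(p,1),'yaw',round(Y,1),'tilt',np.round(R[2,:2],4),'delta',np.round(d,1))
    if yaw is not None:
        k=(yaw-Y+90)%180-90;print('turn units about tool z',round(-k/8,3),'q7',np.round(s["q"][6],2))
E
python3 - <<'E'
from h import *
d=eyes.get_image("wrist");np.savez("w2.npz",**d)
W1,T=load("w1.npz"),load("top0.npz")
print(proj(d,[473,345.5,56]))
p=np.array(proj(d,[473,345.5,56])).astype(int)
print(cv2.cvtColor(d["frame"],cv2.COLOR_RGB2HSV)[p[1],p[0]])
cv2.imwrite("pics/w2.png",cv2.cvtColor(d["frame"],cv2.COLOR_RGB2BGR))
m=lambda P:cv2.minAreaRect(P.astype(np.float32))[0]
B=blob(d,p,40,60,(100,256));print(rect(plane(d,B,56)),cross(T,(147,208),d,m(B)),cross(W1,(462.2,57.3),d,m(B)))
plan(473,345.5,98)
E
```

```text
[np.float64(258.78477285463254), np.float64(210.01038790683342)]
[ 18 122 109]
(array([470.8, 348.1]), array([18.2, 12.9]), 68.7) (array([473.47537934, 347.710389  ,  49.54852505]), np.float64(1.5171066554004118)) (array([472.90949339, 347.71252091,  51.3352795 ]), np.float64(1.3606226322564905))
t 2.6 tcp [473.8 344.3 184.6] yaw 65.7 tilt [-0.0007  0.0007] delta [ 1.3  0.7 86.6]
```

View pics/w2.png

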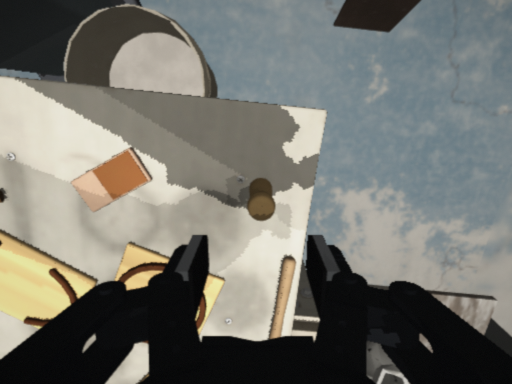

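The stamp's top is at (261,206), almost centred between the fingers. Lowering and gripping.

Request:
move_arm --increments '[[[0.001, 0.001, 0.022, 0, 0, 0, 0.05], [0.001, 0.001, 0.022, 0, 0, 0, 0.05], [0.001, 0.0, 0.022, 0, 0, 0, 0.05], [0, 0, 0.02, 0, 0, 0, 0.05], [0, 0, 0, 0, 0, 0, 0.05], [0, 0, 0, 0, 0, 0, 0.01], [0, 0, 0, 0, 0, 0, 0.01], [0, 0, 0, 0, 0, 0, 0.01], [0, 0, 0, 0, 0, 0, 0.01], [0, 0, 0, 0, 0, 0, 0.01]]]' --newtons 30

```text
t: 3.6
tcp_pos: [472.6, 348.4, 99.8]
orientation: [[-0.912, 0.411, 0.003], [0.411, 0.912, 0.002], [-0.002, 0.003, -1.0]]
contact_force: [0.2, -1.0, 6.7]
gripper_width: 19.9
grasp_force: 29.8
```

Request:
move_arm --increments '[[[0, 0, -0.02, 0, 0, 0, 0.01], [0, 0, -0.03, 0, 0, 0, 0.01], [0, 0, -0.03, 0, 0, 0, 0.01], [-0.012, -0.0374, 0, 0, 0, 0, 0.01], [-0.012, -0.0374, 0, 0, 0, 0, 0.01], [-0.012, -0.0374, 0, 0, 0, 0, 0.01], [-0.012, -0.0374, 0, 0, 0, 0, 0.01], [-0.012, -0.0374, 0, 0, 0, 0, 0.01], [-0.012, -0.0374, 0, 0, 0, 0, 0.01], [-0.012, -0.0374, 0, 0, 0, 0, 0.01], [-0.012, -0.0374, 0, 0, 0, 0, 0.01], [-0.012, -0.0374, 0, 0, 0, 0, 0.01], [-0.012, -0.0374, 0, 0, 0, 0, 0.01], [0, 0, 0, 0, 0, 0, 0.01], [0, 0, 0, 0, 0, 0, 0.01], [0, 0, 0, 0, 0, 0, 0.01]]]'

```text
t: 5.2
tcp_pos: [427.7, -41.3, 178.1]
orientation: [[-0.912, 0.409, 0.0], [0.409, 0.912, 0.001], [-0.0, 0.001, -1.0]]
contact_force: [0.9, 1.3, -0.5]
gripper_width: 19.7
grasp_force: 29.5
```

```bash
python3 - <<'E'
from h import *
d=eyes.get_image("wrist");np.savez("w3.npz",**d)
plan(428.2,-42.1,104)
print(proj(d,[428.2,-42.1,22]))
f=d["frame"].copy();cv2.drawMarker(f,tuple(int(v) for v in proj(d,[428.2,-42.1,22])),(0,255,0),0,8)
cv2.imwrite("pics/w3.png",cv2.cvtColor(f,cv2.COLOR_RGB2BGR))
E
```

```text
t 5.25 tcp [427.7 -41.1 178. ] yaw 65.9 tilt [-0.0001  0.0004] delta [-0.9 -0.7 74. ]
[np.float64(257.1332717310614), np.float64(199.67001757888661)]
```

View pics/w3.png

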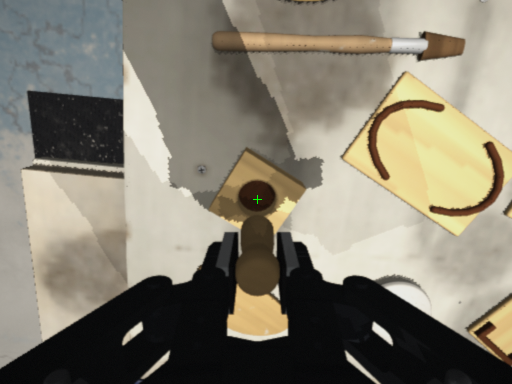

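The hole centre is at (257,198) and agrees with the marker. The held stamp's base edge is around (258,225). Next, check the stamp's offset in the grip.

```bash
python3 - <<'E'
from h import *
d=load("w3.npz")
print(proj(d,[427.7,-41.1,135]),proj(d,[427.7,-41.1,79]),plane(d,[257.5,198],22),plane(d,[257.5,271],135))
f=cv2.resize(d["frame"][170:310,180:340],(640,560),interpolation=cv2.INTER_CUBIC);cv2.imwrite("pics/w3c.png",cv2.cvtColor(f,cv2.COLOR_RGB2BGR))
E
```

```text
[np.float64(258.82748468668314), np.float64(279.8853580435119)] [np.float64(258.31875364686204), np.float64(227.55149158444516)] [[427.06371523 -41.27626555  22.        ]] [[423.56729061 -39.86821103 135.        ]]
```

View pics/w3c.png

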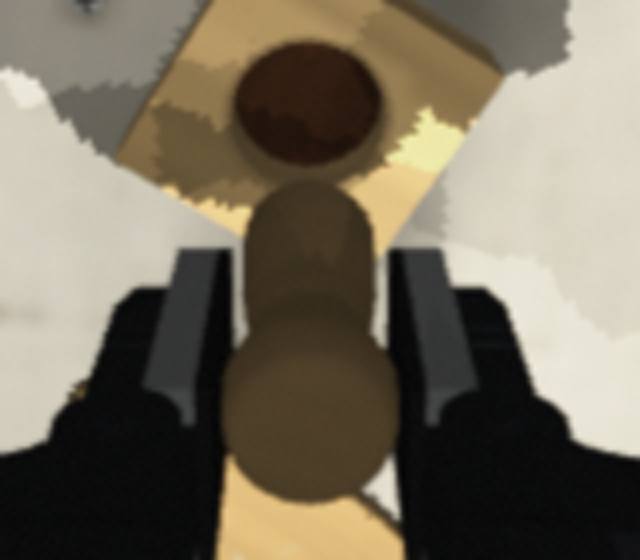

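Request:
move_arm --increments '[[[0, 0, 0.015, 0, 0, 0, 0.01], [0, 0, 0.015, 0, 0, 0, 0.01], [0, 0, 0.015, 0, 0, 0, 0.01], [0, 0, 0.01, 0, 0, 0, 0.01], [0, 0, 0.006, 0, 0, 0, 0.01], [0, 0, 0.005, 0, 0, 0, 0.01], [0, 0, 0.004, 0, 0, 0, 0.01], [0, 0, 0, 0, 0, 0, 0.01], [0, 0, 0, 0, 0, 0, 0.01]]]'

```text
t: 6.15
tcp_pos: [427.7, -42.3, 108.2]
orientation: [[-0.912, 0.41, 0.001], [0.41, 0.912, 0.0], [-0.0, 0.0, -1.0]]
contact_force: [0.6, 0.7, -1.0]
gripper_width: 19.4
grasp_force: 29.5
```

Request:
move_arm --increments '[[[0, 0, 0.0015, 0, 0, 0, 0.01], [0, 0, 0.001, 0, 0, 0, 0.01], [0, 0, 0, 0, 0, 0, 0.01], [0, 0, 0, 0, 0, 0, 0.03], [0, 0, 0, 0, 0, 0, 0.045], [0, 0, 0, 0, 0, 0, 0.06], [0, 0, 0, 0, 0, 0, 0.06], [0, 0, 0, 0, 0, 0, 0.06], [0, 0, -0.03, 0, 0, 0, 0.06], [0, 0, -0.05, 0, 0, 0, 0.06], [0, 0, -0.05, 0, 0, 0, 0.085], [0, 0, 0, 0, 0, 0, 0.085]]]'

```text
t: 7.35
tcp_pos: [431.2, -42.5, 242.1]
orientation: [[-0.912, 0.41, 0.013], [0.41, 0.912, 0.002], [-0.011, 0.007, -1.0]]
contact_force: [0.9, 0.2, -0.4]
gripper_width: 84.7
grasp_force: 0.0
```

```bash
python3 - <<'E'
from h import *
d=eyes.get_image("wrist");np.savez("w4.npz",**d);f=d["frame"]
cv2.imwrite("pics/w4.png",cv2.cvtColor(f,cv2.COLOR_RGB2BGR))
P=cloud(d);q=P.reshape(-1,3);q=q[np.hypot(q[:,0]-428,q[:,1]+42)<20];k=q[(q[:,2]>50)&(q[:,2]<75)];print(len(k),k.mean(0),k.min(0),k.max(0))
plan(585.5,27.8,180)
E
```

```text
433 [427.33841199 -42.68780472  59.39351967] [418.33892995 -52.87491261  50.83766542] [438.06928091 -33.26158774  62.93191667]
t 7.4 tcp [429.6 -42.3 239. ] yaw 65.8 tilt [-0.0064  0.0046] delta [-113.   127.6   60.3]
```

View pics/w4.png

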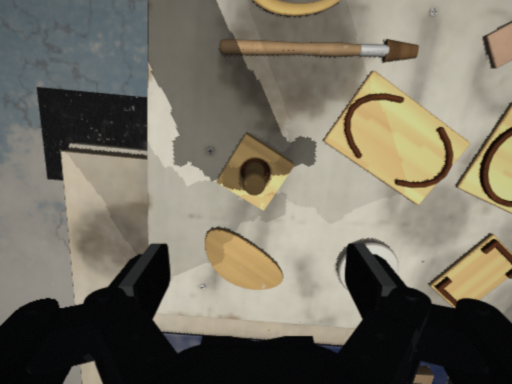

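The stamp stands in its hole, top near (254,180) at about z = 62. The rib is fully visible at (244,258), so I'll measure it from here.

```bash
python3 - <<'E'
from h import *
d=load("w4.npz");T=load("top0.npz");m=lambda P:cv2.minAreaRect(P.astype(np.float32))[0]
B=blob(d,(244,258),48,60);A=blob(T,(361,187),28,60);S=load("scene0.npz");C=blob(S,(339,272),32)
print(rect(plane(d,B,8)),rect(plane(T,A,8)),cross(d,m(B),T,m(A)),cross(d,m(B),S,m(C)))
c=cv2.fitEllipse(plane(d,B,8)[:,:2].astype(np.float32));print(c)
N=blob(d,(396,140),75,60);print('nest',rect(plane(d,N,6)))
P=cloud(d);print(P[257:260,243:246].reshape(-1,3).mean(0))
plan(518,-100.5,140,120)
E
```

```text
(array([ 518.5, -101.5]), array([103.6,  55.8]), 25.9) (array([ 521.1, -100.9]), array([100.5,  53.8]), 31.5) (array([ 521.85207434, -102.97028575,    0.5322321 ]), np.float64(0.5166257176063533)) (array([ 520.94438663, -102.86648173,    1.25119684]), np.float64(0.9766333053747401))
((517.6238403320312, -99.75377655029297), (56.18625259399414, 104.92731475830078), 117.10694122314453)
nest (array([460.8,  99.9]), array([130.2,  79.6]), 32.8)
[514.91231704 -95.32729874   7.54169363]
t 7.4 tcp [429.6 -42.3 239. ] yaw 65.8 tilt [-0.0064  0.0046] delta [-103.9  -17.2   99.5]
turn units about tool z -6.777 q7 1.13
```

Request:
move_arm --increments '[[[-0.035, -0.006, 0.0, 0, 0, 0, 0.085], [-0.035, -0.006, 0.02, 0, 0, 0, 0.085], [-0.0345, -0.0055, 0.03, 0, 0, 0, 0.085], [0, 0, 0.02, 0, 0, -1, 0.085], [0, 0, 0.02, 0, 0, -1, 0.085], [0, 0, 0, 0, 0, -1, 0.085], [0, 0, 0, 0, 0, -1, 0.085], [0, 0, 0, 0, 0, -1, 0.085], [0, 0, 0, 0, 0, -1, 0.085], [0, 0, 0, 0, 0, -0.525, 0.085], [0, 0, 0, 0, 0, 0, 0.085], [0, 0, 0, 0, 0, 0, 0.085]]]'

```text
t: 8.6
tcp_pos: [515.0, -101.2, 144.5]
orientation: [[-0.884, -0.467, -0.002], [-0.467, 0.884, -0.0], [0.002, 0.001, -1.0]]
contact_force: [0.6, 0.2, -0.5]
gripper_width: 85.0
grasp_force: 0.0
```

```bash
python3 - <<'E'
from h import *
d=eyes.get_image("wrist");np.savez("w5.npz",**d);f=d["frame"]
print(proj(d,[518.5,-101,8]))
B=blob(d,proj(d,[518.5,-101,8]),110,60);W=plane(d,B,8);print(rect(W),cv2.fitEllipse(W[:,:2].astype(np.float32)))
m=lambda P:cv2.minAreaRect(P.astype(np.float32))[0]
print(cross(d,m(B),load("w4.npz"),m(blob(load("w4.npz"),(244,258),48,60))))
cv2.imwrite("pics/w5.png",cv2.cvtColor(f,cv2.COLOR_RGB2BGR))
plan(518.5,-101,71.5,118)
E
```

```text
[np.float64(255.60708272722556), np.float64(212.25218369868)]
(array([ 519.4, -103.1]), array([103. ,  54.3]), 25.8) ((518.582275390625, -101.0840072631836), (55.18767166137695, 103.72957611083984), 118.29317474365234)
(array([ 519.2650351 , -103.07553795,    2.54802431]), np.float64(3.012558297331279))
t 8.65 tcp [ 515.1 -101.1  144.7] yaw 117.9 tilt [0.0011 0.0006] delta [-3.1 -1.5 73.2]
turn units about tool z -0.015 q7 2.3
```

View pics/w5.png

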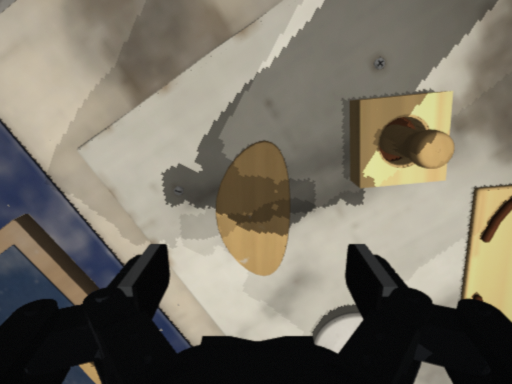

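The rib is at (256,208), with its long axis square to the closing line and centred.

Request:
move_arm --increments '[[[-0.003, -0.0015, 0.02, 0, 0, 0, 0.085], [0, 0, 0.025, 0, 0, 0, 0.085], [0, 0, 0.018, 0, 0, 0, 0.08], [0, 0, 0.01, 0, 0, 0, 0.075], [0, 0, 0, 0, 0, 0, 0.07], [0, 0, 0, 0, 0, 0, 0.07], [0, 0, 0, 0, 0, 0, 0.04], [0, 0, 0, 0, 0, 0, 0.04], [0, 0, 0, 0, 0, 0, 0.04], [0, 0, 0, 0, 0, 0, 0.04]]]'

```text
t: 9.65
tcp_pos: [519.9, -101.2, 73.9]
orientation: [[-0.883, -0.469, 0.002], [-0.469, 0.883, 0.0], [-0.002, -0.001, -1.0]]
contact_force: [-1.2, -0.5, 6.1]
gripper_width: 51.3
grasp_force: 30.3
```

Request:
move_arm --increments '[[[0, 0, -0.02, 0, 0, 0, 0.04], [0, 0, -0.04, 0, 0, 0, 0.04], [0, 0, -0.04, 0, 0, 0, 0.04], [-0.0071, 0.0344, 0, 0, 0, 0, 0.04], [-0.0071, 0.0344, 0, 0, 0, 0, 0.04], [-0.0071, 0.0344, 0, 0, 0, 0, 0.04], [-0.0071, 0.0344, 0, 0, 0, 0, 0.04], [-0.0071, 0.0344, 0, 0, 0, 0, 0.04], [-0.0071, 0.0344, 0, 0, 0, -0.625, 0.04], [0, 0, 0, 0, 0, 0, 0.04], [0, 0, 0, 0, 0, 0, 0.04], [0, 0, 0, 0, 0, 0, 0.04]]]'

```text
t: 10.85
tcp_pos: [460.2, 100.0, 172.7]
orientation: [[-0.84, -0.542, 0.001], [-0.542, 0.84, -0.0], [-0.001, -0.001, -1.0]]
contact_force: [0.7, -1.1, -0.4]
gripper_width: 51.4
grasp_force: 30.8
```

```bash
python3 - <<'E'
from h import *
print(read_state()["gripper_width"])
d=eyes.get_image("wrist");np.savez("w6.npz",**d);f=d["frame"]
cv2.imwrite("pics/w6.png",cv2.cvtColor(f,cv2.COLOR_RGB2BGR))
plan(460.5,101,84,123)
E
```

```text
51.40052870064909
t 10.9 tcp [460.2  99.8 172.7] yaw 122.8 tilt [-0.0004 -0.0004] delta [-0.8  0.9 88.7]
turn units about tool z -0.023 q7 1.89
```

View pics/w6.png

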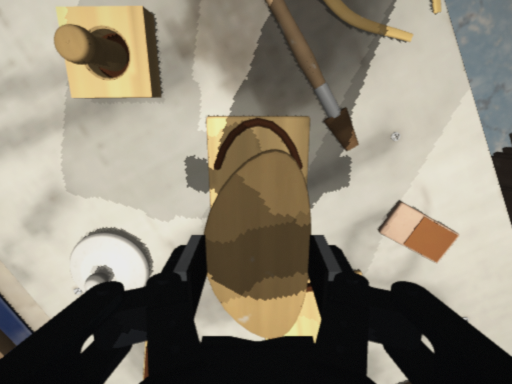

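The rib is held level, with its ends at about (263,150) and (268,337). Next, find where its centre lies in the grip.

```bash
python3 - <<'E'
from h import *
d=load("w6.npz");P=cloud(d);
for z in(99,107): 
    A=plane(d,[[270,150],[270,337]],z);print(z,A,A.mean(0),np.linalg.norm(A[1]-A[0]),np.degrees(np.arctan2(*(A[0]-A[1])[[1,0]])))
print(P[200:210,255:260].reshape(-1,3).mean(0),P[320:325,262:266].reshape(-1,3).mean(0))
B=blob(d,(258,240),100,40);print(B.min(0),B.max(0))
E
```

```text
99 [[414.08798687  76.89105427  99.        ]
 [504.08279575 136.58895581  99.        ]] [459.08539131 106.74000504  99.        ] 107.99493077327166 -146.44176235654115
107 [[413.24803382  75.94588103 107.        ]
 [498.2210743  132.31260115 107.        ]] [455.73455406 104.12924109 107.        ] 101.96874397360683 -146.44176235654115
[438.23732086  85.15020913 106.44294999] [492.32096932 124.23567848 106.48932345]
[190. 140.] [353. 339.]
```

Request:
move_arm --increments '[[[-0.002, 0.001, 0.02, 0, 0, 0, 0.04], [0, 0, 0.025, 0, 0, 0, 0.04], [0, 0, 0.02, 0, 0, 0, 0.04], [0, 0, 0.012, 0, 0, 0, 0.04], [0, 0, 0.008, 0, 0, 0, 0.04], [0, 0, 0.005, 0, 0, 0, 0.04], [0, 0, 0, 0, 0, 0, 0.04], [0, 0, 0, 0, 0, 0, 0.04]]]'

```text
t: 11.7
tcp_pos: [461.2, 102.8, 82.9]
orientation: [[-0.839, -0.544, 0.0], [-0.544, 0.839, -0.0], [-0.0, -0.0, -1.0]]
contact_force: [-0.2, -1.6, 0.7]
gripper_width: 51.0
grasp_force: 30.6
```

Two more millimetres, then release and lift.

Request:
move_arm --increments '[[[0, 0, 0.0025, 0, 0, 0, 0.04], [0, 0, 0, 0, 0, 0, 0.04], [0, 0, 0, 0, 0, 0, 0.06], [0, 0, 0, 0, 0, 0, 0.07], [0, 0, 0, 0, 0, 0, 0.07], [0, 0, -0.02, 0, 0, 0, 0.07], [0, 0, -0.04, 0, 0, 0, 0.07], [0, 0, -0.05, 0, 0, 0, 0.085], [0, 0, -0.02, 0, 0, 0, 0.085], [0, 0, 0, 0, 0, 0, 0.085], [0, 0, 0, 0, 0, 0, 0.085]]]'

```text
t: 12.8
tcp_pos: [460.8, 103.4, 209.9]
orientation: [[-0.839, -0.545, 0.0], [-0.545, 0.839, 0.001], [-0.001, 0.0, -1.0]]
contact_force: [-0.2, -0.3, -0.7]
gripper_width: 85.2
grasp_force: 0.0
```

```bash
python3 - <<'E'
from h import *
d=eyes.get_image("wrist");np.savez("w7.npz",**d);f=d["frame"]
cv2.imwrite("pics/w7.png",cv2.cvtColor(f,cv2.COLOR_RGB2BGR))
plan(585.5,27.8,180)
for uv in ([257,150],[257,200],[257,240]): pass
P=cloud(d)
for a in(-35,0,35):
  q=np.array([460.5,101])+a*np.array([np.cos(.58),np.sin(.58)]);u,v=np.int32(proj(d,[*q,14]));print((u,v),np.round(P[v-2:v+3,u-2:u+3].reshape(-1,3).mean(0),1))
E
```

```text
t 12.85 tcp [460.2 103.2 209. ] yaw 123.0 tilt [0.0014 0.0006] delta [ -64.  -131.5   28.8]
(np.int32(255), np.int32(145)) [430.9  81.3  13.9]
(np.int32(255), np.int32(184)) [460.7 100.6  13.6]
(np.int32(255), np.int32(220)) [490.1 119.6  13.7]
```

View pics/w7.png

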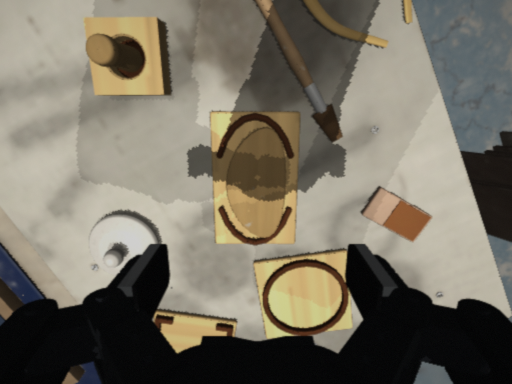

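The rib lies flat inside its rim (three depth samples at about 13.7 mm), around (257,180). Next the lid.

Request:
move_arm --increments '[[[-0.016, -0.033, 0.01, 0, 0, 0, 0.05], [-0.016, -0.033, 0.01, 0, 0, 0, 0.05], [-0.016, -0.033, 0.01, 0, 0, 0, 0.05], [-0.016, -0.0325, 0, 0, 0, 0, 0.05], [0, 0, 0, 0, 0, 0, 0.05], [0, 0, 0, 0, 0, 0, 0.05]]]'

```text
t: 13.45
tcp_pos: [585.3, 27.0, 177.6]
orientation: [[-0.84, -0.543, -0.004], [-0.543, 0.84, -0.001], [0.004, 0.001, -1.0]]
contact_force: [-0.6, 0.0, -0.2]
gripper_width: 50.0
grasp_force: 0.0
```

```bash
python3 - <<'E'
from h import *
d=eyes.get_image("wrist");np.savez("w8.npz",**d);f=d["frame"]
P=cloud(d).reshape(-1,3);q=P[np.hypot(P[:,0]-586,P[:,1]-28)<25];k=q[(q[:,2]>36)&(q[:,2]<45)];print(len(k),(k.min(0)+k.max(0))/2,k.mean(0),k.max(0)-k.min(0))
p=proj(d,[585.5,27.8,41]);print(p)
x,y=int(p[0]),int(p[1]);c=cv2.resize(f[y-60:y+60,x-80:x+80],None,fx=4,fy=4,interpolation=cv2.INTER_CUBIC);cv2.drawMarker(c,(320,240),(0,255,0),0,12)
cv2.imwrite("pics/w8.png",cv2.cvtColor(c,cv2.COLOR_RGB2BGR))
plan(585.5,27.8,97)
E
```

```text
271 [585.46881098  27.12712904  38.60340226] [584.95511197  26.97068498  38.38330821] [13.92025591 14.01743704  5.16744919]
[np.float64(258.3195003106475), np.float64(209.32105671576926)]
t 13.5 tcp [584.9  28.  178.1] yaw 123.0 tilt [0.0032 0.0018] delta [-0.6 -0.6 81.1]
```

View pics/w8.png

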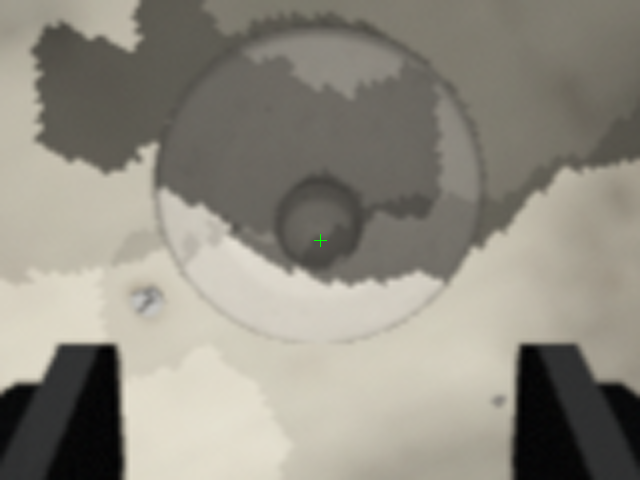

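The knob is at about (319,222) in the crop, 4 px from the marker and within 3 mm. Descending.

Request:
move_arm --increments '[[[0.001, -0.0005, 0.02, 0, 0, 0, 0.05], [0, 0, 0.025, 0, 0, 0, 0.05], [0, 0, 0.02, 0, 0, 0, 0.05], [0, 0, 0.01, 0, 0, 0, 0.05], [0, 0, 0.005, 0, 0, 0, 0.05], [0, 0, 0, 0, 0, 0, 0.04], [0, 0, 0, 0, 0, 0, 0.005], [0, 0, 0, 0, 0, 0, 0.005], [0, 0, 0, 0, 0, 0, 0.005], [0, 0, 0, 0, 0, 0, 0.005]]]'

```text
t: 14.5
tcp_pos: [586.3, 26.8, 101.0]
orientation: [[-0.839, -0.544, 0.002], [-0.544, 0.839, 0.001], [-0.002, -0.001, -1.0]]
contact_force: [-0.5, 0.8, 4.3]
gripper_width: 13.5
grasp_force: 29.4
```

Request:
move_arm --increments '[[[0, 0, -0.02, 0, 0, 0, 0.005], [0, 0, -0.03, 0, 0, 0, 0.005], [0, 0, -0.03, 0, 0, 0, 0.005], [-0.0099, 0.0304, 0, 0, 0, 0, 0.005], [-0.0099, 0.0304, 0, 0, 0, 0, 0.005], [-0.0099, 0.0304, 0, 0, 0, 0, 0.005], [-0.0099, 0.0304, 0, 0, 0, 0, 0.005], [-0.0099, 0.0304, 0, 0, 0, 0, 0.005], [-0.0099, 0.0304, 0, 0, 0, 0, 0.005], [0, 0, 0, 0, 0, 0, 0.005], [0, 0, 0, 0, 0, 0, 0.005], [0, 0, 0, 0, 0, 0, 0.005]]]'

```text
t: 15.7
tcp_pos: [536.5, 210.6, 179.8]
orientation: [[-0.84, -0.543, 0.0], [-0.543, 0.84, -0.001], [0.0, -0.001, -1.0]]
contact_force: [-1.1, -0.4, -0.9]
gripper_width: 13.3
grasp_force: 29.4
```

```bash
python3 - <<'E'
from h import *
print(read_state()["gripper_width"])
d=eyes.get_image("wrist");np.savez("w9.npz",**d);f=d["frame"]
cv2.imwrite("pics/w9.png",cv2.cvtColor(f,cv2.COLOR_RGB2BGR))
p=proj(d,[536.8,212,6]);print(p,proj(d,[536.8,212,80]))
P=cloud(d).reshape(-1,3);q=P[np.hypot(P[:,0]-537,P[:,1]-212)<40];k=q[(q[:,2]>76)&(q[:,2]<110)];print(len(k),(k.min(0)+k.max(0))/2)
plan(536.8,212,108)
E
```

```text
13.289865081175869
[np.float64(259.0313079297873), np.float64(194.25521538059982)] [np.float64(259.6994755580653), np.float64(229.77561091813567)]
6852 [534.72312977 209.81596265  97.91724548]
t 15.75 tcp [536.6 210.4 179.8] yaw 122.8 tilt [ 0.0003 -0.0007] delta [-1.1  1.3 71.8]
```

View pics/w9.png

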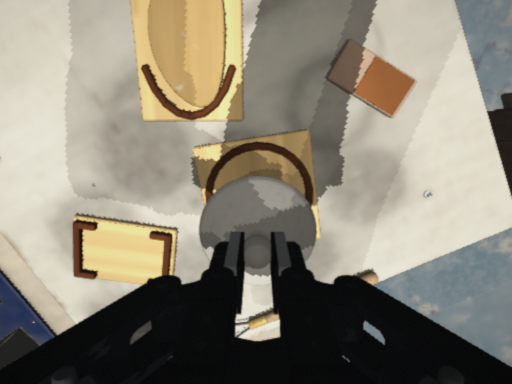

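The lid is level, centred near (258,232), with its nest below and the target projecting to (259.7,229.8). It needs about 1 mm of correction.

Request:
move_arm --increments '[[[0.001, 0.001, 0.02, 0, 0, 0, 0.005], [0, 0, 0.02, 0, 0, 0, 0.005], [0, 0, 0.015, 0, 0, 0, 0.005], [0, 0, 0.008, 0, 0, 0, 0.005], [0, 0, 0.005, 0, 0, 0, 0.005], [0, 0, 0.003, 0, 0, 0, 0.005], [0, 0, 0, 0, 0, 0, 0.005], [0, 0, 0, 0, 0, 0, 0.005]]]'

```text
t: 16.55
tcp_pos: [535.2, 212.5, 109.6]
orientation: [[-0.839, -0.544, 0.001], [-0.544, 0.839, 0.001], [-0.001, -0.0, -1.0]]
contact_force: [-0.0, -0.9, -1.2]
gripper_width: 13.3
grasp_force: 29.4
```

Request:
move_arm --increments '[[[0, 0, 0.0015, 0, 0, 0, 0.005], [0, 0, 0.001, 0, 0, 0, 0.005], [0, 0, 0, 0, 0, 0, 0.005], [0, 0, 0, 0, 0, 0, 0.02], [0, 0, 0, 0, 0, 0, 0.04], [0, 0, 0, 0, 0, 0, 0.05], [0, 0, 0, 0, 0, 0, 0.05], [0, 0, -0.03, 0, 0, 0, 0.05], [0, 0, -0.04, 0, 0, 0, 0.05], [0, 0, -0.04, 0, 0, 0, 0.06], [0, 0, 0, 0, 0, 0, 0.06], [0, 0, 0, 0, 0, 0, 0.06]]]'

```text
t: 17.75
tcp_pos: [535.2, 212.5, 217.5]
orientation: [[-0.839, -0.544, 0.002], [-0.544, 0.839, 0.001], [-0.002, -0.0, -1.0]]
contact_force: [0.8, -0.4, -0.7]
gripper_width: 59.9
grasp_force: 0.0
```

```bash
python3 - <<'E'
from h import *
d=eyes.get_image("wrist");np.savez("w10.npz",**d);f=d["frame"]
P=cloud(d);p=P.reshape(-1,3);q=p[np.hypot(p[:,0]-537,p[:,1]-212)<40]
k=q[(q[:,2]>30)&(q[:,2]<60)];print('knob',len(k),(k.min(0)+k.max(0))/2,k.max(0))
k=q[(q[:,2]>15)&(q[:,2]<30)];print('dome',cv2.minEnclosingCircle(k[:,:2].astype(np.float32)))
A=np.c_[k[:,:2],np.ones(len(k)),(k[:,:2]**2).sum(1)];print('slope at centre check')
c=np.linalg.lstsq(A,k[:,2],rcond=None)[0];print('apex',-c[:2]/(2*c[3]))
cv2.imwrite("pics/w10.png",cv2.cvtColor(f,cv2.COLOR_RGB2BGR))
B=blob(d,proj(d,[414,233.5,6.5]),75,45);print('tile',rect(plane(d,B,6.5)))
plan(414.1,233.5,140,4.5)
E
```

```text
knob 297 [534.2022487  212.43064928  40.60144471] [541.88073312 220.71383785  47.28527232]
dome ((534.639892578125, 212.28684997558594), 34.177066802978516)
slope at centre check
apex [534.73550174 212.33166195]
tile (array([414.8, 233.6]), array([62.5, 32.5]), -86.1)
t 17.8 tcp [534.4 212.2 216. ] yaw 123.0 tilt [0.0005 0.0002] delta [89.3 83.3 76.1]
turn units about tool z -7.69 q7 1.78
```

View pics/w10.png

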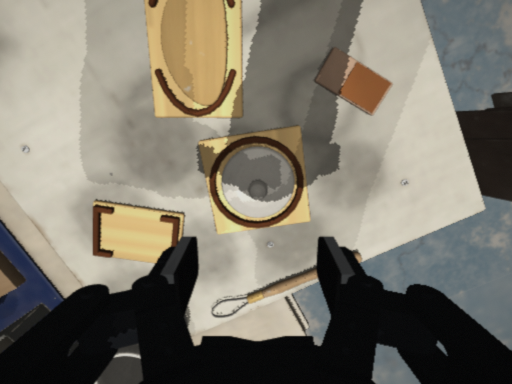

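The lid sits inside its rim, knob at (258,188) with its top at z = 47. Next the tile. I'll turn the long way, because the short way would pass joint 7's range.

Request:
move_arm --increments '[[[0.0223, 0.0208, 0, 0, 0, 0, 0.06], [0.0223, 0.0208, 0, 0, 0, 0, 0.06], [0.0223, 0.0208, 0, 0, 0, 0, 0.06], [0.0223, 0.0208, 0, 0, 0, 0, 0.06], [0, 0, 0.005, 0, 0, 1, 0.06], [0, 0, 0.005, 0, 0, 1, 0.06], [0, 0, 0.005, 0, 0, 1, 0.06], [0, 0, 0.005, 0, 0, 1, 0.06], [0, 0, 0.005, 0, 0, 1, 0.06], [0, 0, 0.005, 0, 0, 1, 0.06], [0, 0, 0.005, 0, 0, 1, 0.06], [0, 0, 0.005, 0, 0, 1, 0.06], [0, 0, 0.005, 0, 0, 1, 0.06], [0, 0, 0.005, 0, 0, 1, 0.06], [0, 0, 0.005, 0, 0, 1, 0.06], [0, 0, 0.005, 0, 0, 1, 0.06], [0, 0, 0.005, 0, 0, 1, 0.06], [0, 0, 0.005, 0, 0, 1, 0.06], [0, 0, 0, 0, 0, 0.875, 0.06], [0, 0, 0, 0, 0, 0, 0.06]]]'

```text
t: 19.8
tcp_pos: [413.5, 232.9, 144.6]
orientation: [[-0.069, 0.998, -0.003], [0.998, 0.069, -0.002], [-0.002, -0.003, -1.0]]
contact_force: [-0.2, 0.0, -0.1]
gripper_width: 60.3
grasp_force: 0.0
```

```bash
python3 - <<'E'
from h import *
d=eyes.get_image("wrist");np.savez("w11.npz",**d);f=d["frame"]
B=blob(d,proj(d,[414,233.5,6.5]),90,45);print('tile',rect(plane(d,B,6.5)))
m=lambda P:cv2.minAreaRect(P.astype(np.float32))[0]
E=load("w10.npz");print(cross(d,m(B),E,m(blob(E,proj(E,[414,233.5,6.5]),75,45))))
plan(414.2,233.5,73,4)
E
```

```text
tile (array([414.1, 235.2]), array([61.7, 32.1]), -86.0)
(array([413.5355287 , 234.2991105 ,   0.41819645]), np.float64(0.7646593022834934))
t 19.85 tcp [413.8 233.  145. ] yaw 4.1 tilt [-0.0017 -0.0023] delta [ 0.6  0.6 72. ]
turn units about tool z 0.016 q7 -0.47
```

Request:
move_arm --increments '[[[0.0015, 0.0005, 0.02, 0, 0, 0, 0.06], [0, 0, 0.02, 0, 0, 0, 0.06], [0, 0, 0.015, 0, 0, 0, 0.055], [0, 0, 0.0095, 0, 0, 0, 0.05], [0, 0, 0.005, 0, 0, 0, 0.05], [0, 0, 0, 0, 0, 0, 0.05], [0, 0, 0, 0, 0, 0, 0.015], [0, 0, 0, 0, 0, 0, 0.015], [0, 0, 0, 0, 0, 0, 0.015], [0, 0, 0, 0, 0, 0, 0.015]]]'

```text
t: 20.85
tcp_pos: [415.6, 235.4, 77.7]
orientation: [[-0.069, 0.998, 0.001], [0.998, 0.069, 0.001], [0.001, 0.001, -1.0]]
contact_force: [-0.6, -1.3, 6.3]
gripper_width: 29.0
grasp_force: 30.3
```

Request:
move_arm --increments '[[[0, 0, -0.02, 0, 0, 0, 0.015], [0, 0, -0.04, 0, 0, 0, 0.015], [0, 0, -0.04, 0, 0, 0, 0.015], [-0.0159, 0.0324, 0, 0, 0, 0, 0.015], [-0.0159, 0.0324, 0, 0, 0, 0, 0.015], [-0.0159, 0.0324, 0, 0, 0, 0, 0.015], [-0.0159, 0.0324, 0, 0, 0, 0, 0.015], [-0.0159, 0.0324, 0, 0, 0, 0, 0.015], [-0.0159, 0.0324, 0, 0, 0, 0, 0.015], [-0.0155, 0.0322, 0, 0, 0, -1, 0.015], [0, 0, 0, 0, 0, -1, 0.015], [0, 0, 0, 0, 0, -0.5, 0.015], [0, 0, 0, 0, 0, 0, 0.015], [0, 0, 0, 0, 0, 0, 0.015], [0, 0, 0, 0, 0, 0, 0.015]]]'

```text
t: 22.35
tcp_pos: [648.6, 140.5, 176.9]
orientation: [[-0.406, 0.914, -0.0], [0.914, 0.406, 0.0], [0.0, 0.0, -1.0]]
contact_force: [-1.2, -0.2, -1.0]
gripper_width: 29.7
grasp_force: 29.7
```

```bash
python3 - <<'E'
from h import *
print(read_state()["gripper_width"])
d=eyes.get_image("wrist");np.savez("w12.npz",**d);f=d["frame"].copy()
print(proj(d,[649.2,140.4,6]),proj(d,[649.2,140.4,106.5]))
plan(649.2,140.4,84,24)
# rim corners & held-tile outline in crop
c=cv2.resize(f[100:340,130:390],(650,600),interpolation=cv2.INTER_CUBIC);cv2.imwrite("pics/w12.png",cv2.cvtColor(c,cv2.COLOR_RGB2BGR))
P=cloud(d);p=P.reshape(-1,3);k=p[(np.hypot(p[:,0]-649,p[:,1]-140)<45)&(p[:,2]>97)&(p[:,2]<112)];print(len(k),np.median(k[:,2]),rect(k))
E
```

```text
29.663037488719286
[np.float64(258.2380427470953), np.float64(193.07845765541592)] [np.float64(258.7704851013301), np.float64(249.74224566837563)]
t 22.4 tcp [648.6 140.4 177. ] yaw 23.9 tilt [0.0001 0.0001] delta [-0.3  0.5 93. ]
turn units about tool z -0.006 q7 0.28
6717 105.63668970222467 (array([648.6, 140. ]), array([62. , 51.7]), -65.3)
```

View pics/w12.png

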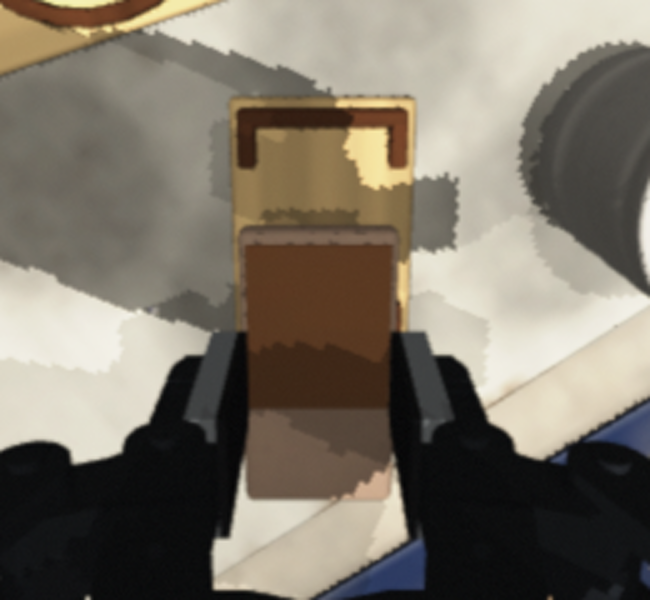

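The held tile covers crop (245–392, 228–498), above the nest and aligned with it. Checking its tilt from the depth before lowering.

```bash
python3 - <<'E'
from h import *
d=load("w12.npz");P=cloud(d)
Q=P[200:295,232:284].reshape(-1,3);Q=Q[(Q[:,2]>90)&(Q[:,2]<118)];c=np.linalg.lstsq(np.c_[Q[:,:2]-[648.6,140],np.ones(len(Q))],Q[:,2],rcond=None)[0];print(c,len(Q),Q[:,2].min(),Q[:,2].max())
E
```

```text
[-1.01192049e-02  1.93522586e-02  1.05706867e+02] 4920 103.22895547907027 108.04292257135889
```

Request:
move_arm --increments '[[[-0.0005, 0.0005, 0.02, 0, 0, 0, 0.015], [0, 0, 0.025, 0, 0, 0, 0.015], [0, 0, 0.02, 0, 0, 0, 0.015], [0, 0, 0.012, 0, 0, 0, 0.015], [0, 0, 0.008, 0, 0, 0, 0.015], [0, 0, 0.005, 0, 0, 0, 0.015], [0, 0, 0.002, 0, 0, 0, 0.015], [0, 0, 0, 0, 0, 0, 0.015], [0, 0, 0, 0, 0, 0, 0.015]]]'

```text
t: 23.3
tcp_pos: [650.0, 140.0, 85.8]
orientation: [[-0.406, 0.914, 0.001], [0.914, 0.406, 0.0], [-0.0, 0.001, -1.0]]
contact_force: [1.3, 0.2, -0.3]
gripper_width: 29.0
grasp_force: 29.7
```

Request:
move_arm --increments '[[[0, 0, 0.001, 0, 0, 0, 0.015], [0, 0, 0.0005, 0, 0, 0, 0.015], [0, 0, 0, 0, 0, 0, 0.015], [0, 0, 0, 0, 0, 0, 0.035], [0, 0, 0, 0, 0, 0, 0.05], [0, 0, 0, 0, 0, 0, 0.05], [0, 0, 0, 0, 0, 0, 0.05], [0, 0, -0.02, 0, 0, 0, 0.05], [0, 0, -0.04, 0, 0, 0, 0.05], [0, 0, -0.05, 0, 0, 0, 0.05], [0.03, 0, -0.05, 0, 0, 0, 0.05], [0, 0, 0, 0, 0, 0, 0.05], [0, 0, 0, 0, 0, 0, 0.05]]]'

```text
t: 24.6
tcp_pos: [639.3, 164.7, 237.8]
orientation: [[-0.408, 0.913, 0.003], [0.913, 0.408, 0.002], [0.0, 0.003, -1.0]]
contact_force: [0.1, -0.4, -0.3]
gripper_width: 49.9
grasp_force: 0.0
```

```bash
python3 - <<'E'
from h import *
d=eyes.get_image("wrist");P=cloud(d);p=P.reshape(-1,3)
k=p[(np.hypot(p[:,0]-649,p[:,1]-140)<40)&(p[:,2]<20)];k=k[abs((k[:,:2]-[649.2,140.4])@[.914,.406])<15]
k=k[abs((k[:,:2]-[649.2,140.4])@[.406,-.914])<28]
c=np.linalg.lstsq(np.c_[k[:,:2]-[649,140],np.ones(len(k))],k[:,2],rcond=None)[0];print('tile plane',c)
T=eyes.get_image("top");f=d["frame"]
print(rect(plane(d,blob(d,proj(d,[649.2,140.4,12]),30,0,(0,175)),12)))
a=cv2.resize(f[60:340,80:430],(400,320));b=cv2.resize(T["frame"][80:280,120:400],(400,286),interpolation=cv2.INTER_CUBIC)
o=np.zeros((320,800,3),np.uint8);o[:,:400]=a;o[:286,400:]=b;cv2.imwrite("pics/end.png",cv2.cvtColor(o,cv2.COLOR_RGB2BGR))
S=cloud(T).reshape(-1,3)
for n,c,r,z0,z1 in(("stamp",(428,-42),16,50,75),("knob",(535,212),16,36,60),("rib",(460.5,101),20,8,30)):
    q=S[(np.hypot(S[:,0]-c[0],S[:,1]-c[1])<r)&(S[:,2]>z0)&(S[:,2]<z1)];print(n,len(q),(q.min(0)+q.max(0))/2 if len(q) else '',np.median(q[:,2]) if len(q) else '')
print(read_state()["qd"])
E
```

```text
tile plane [-6.40744077e-03  1.68180423e-02  1.27935453e+01]
(array([642. , 145.3]), array([59. , 46.3]), 59.0)
stamp 87 [429.17170962 -43.39023385  57.86356145] 60.164597592380204
knob 0  
rib 0  
[ 0.00880419  0.01502884  0.0046625   0.01052719 -0.00026496 -0.00085249
 -0.00088698]
```

View pics/end.png

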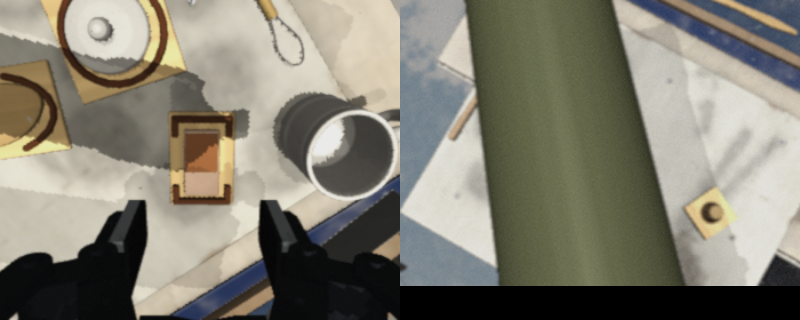

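The tile lies flat inside its rim at (202,163) in the left half, top at z = 12.8. The lid is seated at upper left, and in the top view (right half) the stamp stands in its hole at (712,212).

```bash
python3 -c "
from plant import hand_in
print(hand_in())"
```

```text
the job is handed in; nothing more can be done
None
```

All four pieces are in their matching nests, released and clear of the arm, and the job was handed in at about 25 s; camera checks after each placement showed them seated, but `hand_in()` gave no verdict.

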